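# Load the vacuum nest and set its needle valve

## Task

Gently set the core carrier (the plate with the upright grip fin) on the two rails of the sloped vacuum nest, lying flat, centred on the lip and resting against it. Only then open the needle valve beside it, turning its bar handle anticlockwise until the narrow pointer end lines up with the set-point tab on the dial. Do not shift the tab, and leave everything else on the bench where it is.

Things in the scene. Friction and masses are not known exactly. Their poses are not given: they have to be found in the camera images.
- carrier: core carrier, flat on the bench at the left: aluminium plate 80 (x) x 110 (y) x 8 mm with an upright grip fin in its middle, 12 mm thick (x), 60 long (y), top 53 mm above the underside; black cores beside the fin reach 18 mm above the underside. About 0.3 kg. Origin: centre of the underside, z up. Fits the nest either way round. The other plate like it has no fin
- plain_plate: bystander: plate 80 x 110 x 8 mm with cores up to 18 mm high and no fin, flat on the bench; leave it. Origin: centre of the underside
- station: vacuum console, fixed: foot 150 (x) x 310 (y) mm; its grey panel slopes 20 degrees (0.35 rad) down towards the robot, mid-face 85 mm above the bench. Origin: centre of its foot, z up, x away from the robot. Nest on its left (+y) half, valve on its right (-y), 170 mm apart
- nest_seat (a point): where the centre of the carrier's underside lies when home. Tilted frame: x up the slope, y left, z out of the panel. z = 0 is the top of the two rails (along x, 84 x 8 mm, at y = +-35, 14 mm above the panel). At the low end the lip, 110 mm long in y, 8 thick, rises 10 mm above the rails; its stopping face is at x = -40 mm. Push the carrier to it: it may not slide down by itself
- valve_axis (a point): fixed point on the valve's turning axis at half the bar handle's height, 56 mm off the panel. Tilted frame: x up the slope, y left, z out of the panel along the turning axis. The flat dial, 116 mm across, lies 36 mm below it along z; only a 10 mm stem is under the bar
- valve_tip (a point): tip of the valve handle's pointer, 45 mm from the axis. The handle is a steel bar 12 mm wide and 18 mm high (+-9 mm about valve_axis), reaching 28 mm from the axis on the pointer side, 30 mm on the blunt side; past 28 mm the pointer narrows to 8 mm
- valve (a joint): turn of the valve handle, rad: 0 = shut (pointer straight down the slope, -x of valve_axis), growing anticlockwise seen from above the dial as it opens; range 0 to 5.0. Stays where it is left; friction about 0.06 N m. Needs more turn than one grasp gives
- set_mark (a point): point on the pointer's circle (45 mm from the axis, at pointer height) over the radial line of the set-point tab. The tab is a small dark steel block 5 mm wide, 10 mm high on the dial's rim, 47 to 64 mm from the axis, top 26 mm below valve_axis; it shifts if pushed hard. It stands 2.2 to 3.8 rad anticlockwise from shut
- cup: bystander: the white cup, 68 mm wide, 70 mm high; leave it
- core_a: bystander: a loose black round core, 26 mm wide, 16 mm high; leave it
- core_b: bystander: a loose black round core, 26 mm wide, 16 mm high; leave it
- bottle: bystander: the white bottle, 56 mm wide, 110 mm high; leave it
- jar: bystander: the jar, 68 mm wide, 70 mm high; leave it
- brush: bystander: the brush lying on the bench; leave it
Mind the look-alikes: they are no part of the job. Leave any blue look-alike of the carrier alone.

How it is judged (in metres and radians):
On the way:
1. the carrier lies home on the nest, let go, while the valve is still nearly shut (less than 1.2 rad) (x of carrier in the frame of nest_seat between -0.003 and 0.0035 m and y of carrier in the frame of nest_seat between -0.01 and 0.01 m and z of carrier in the frame of nest_seat between -0.003 and 0.003 m and angle between the z axis of carrier and the z axis of nest_seat, either way round below 0.06 rad and angle between the x axis of carrier and the x axis of nest_seat, either way round below 0.1 rad and contact force between carrier and the fingers below 0.05 N and linear speed of carrier below 0.02 m/s and value of joint valve below 1.2 rad), for 0.2 s.
At the end, for the whole second after the job is handed in: The carrier rests on the nest's rails, flat (within 0.06 rad), turned within 0.1 rad, no more than 3.5 mm off the lip, within 10 mm of centred sideways, released and still; and the valve's pointer tip is within 6 mm (about 7.6 degrees) of the set mark, the valve at rest (x of carrier in the frame of nest_seat between -0.003 and 0.0035 m and y of carrier in the frame of nest_seat between -0.01 and 0.01 m and z of carrier in the frame of nest_seat between -0.003 and 0.003 m and angle between the z axis of carrier and the z axis of nest_seat, either way round below 0.06 rad and angle between the x axis of carrier and the x axis of nest_seat, either way round below 0.1 rad and contact force between carrier and the fingers below 0.05 N and linear speed of carrier below 0.02 m/s and distance between valve_tip and set_mark below 0.006 m and velocity of joint valve between -0.05 and 0.05 rad/s); the robot touches nothing.
It fails at once if the set-point tab was shifted by more than 3 mm (distance of set_mark from where it was at the start of the episode above 0.003 m).
It fails at once if the carrier was dropped (it moves faster than 0.5 m/s out of the fingers, a fall of over 13 mm) (contact force between carrier and the fingers below 0.05 N and linear speed of carrier above 0.5 m/s).
It fails at once if a bystander (plain plate, cup, loose core, bottle, jar, brush) was moved by more than 20 mm (distance of any of plain_plate, cup, core_a, core_b, bottle, jar, brush from where it was at the start of the episode above 0.02 m).
It also fails if it takes over 67 s, if anything falls off the work surface, if the arm or the gripper's body presses on something with over 40 N, if the wrist force passes 120 N, or if a joint passes its speed limit or range.

## Robot

A 7-joint arm with a two-finger parallel gripper is mounted at the origin on the work surface. World frame = base frame: x ahead of the robot, y to its left, z up, the work surface at z = 0. Lengths are in mm, angles in rad, forces in N, time in s.
With the tool pointing down it reaches from about 350 to 900 mm from the base axis. Payload 7.2 kg.
Tool frame: the origin (TCP) lies at the very end of the fingers, on their centre line; the grasp point (between the pads) lies 19 mm behind it; z points along the fingers, y is the line along which they close (so a half turn about z gives the same grasp; the last joint's range is limited). The gripper opens to 85 mm and grips with 20 to 120 N. Pads are 22 mm wide; open, the fingers measure 114 mm over their backs; the gripper's body (76 mm by 85 mm) begins 54 mm behind the grasp point. The pads swing forward as they close: fully open they stand 13 mm farther back than shut.
Start: joints at [1.17, 0.411, -0.013, 1.596, 0.006, 1.134, -0.082], TCP at [204.17, -590.714, 231.297] pointing down, gripper open.
Joint ranges: [-2.95, 2.95], [-0.29, 1.99], [-1.47, 1.44], [0.14, 2.54], [-1.03, 4.17], [0.13, 1.85], [-2.86, 2.86]. Speed limits (rad/s): [2.39, 2.39, 3.01, 3.01, 3.14, 3.14, 3.14].

## Interface

Orientations are given as a unit quaternion [x, y, z, w].
In Python, from rig import sensors, imaging, order, find_in, cut_out, spot_point gives the robot as it stands.
- The arm moves only by the shell command python3 -m creep 'ROWS' [FORCE]. ROWS is JSON, a list of rows, each a list of 7 numbers: the turn, a rotation vector about the tool's x, y, z as a fraction of full scale, then the shift along the tool's x, y, z as a fraction of full scale, then the opening, from 0 (shut) to 1 (fully open). A call has 1 to 8 rows; each row shifts and turns the commanded pose from where the row before left it, along the tool's axes as they then stand; what a row does not reach is not made up. Full scale, the value 1, is 7.5 cm for a shift and pi/2 rad for a turn. A row lasts 1/12 s, in which the tool goes at most 41.7 mm and 7.16 degrees, less where a joint would pass 70% of its speed; a pose out of reach is approached as far as the arm can. A call with a number of a shift or a turn outside -1 to 1 is refused whole. A call with a gripper value outside its range is refused whole. The fingers move at their own pace and stop on an object; FORCE is the grip in N (left out, the last holds). Time passes only in rows, so rows that do not move let the fingers close. It gives the time, the measured TCP pose, the force, the opening and the grip force at its end, in the units of the state.
- sensors.sense(): the state, without advancing time (a new reading comes with each control period).
- imaging.get_image(name): name is "side" or "top" or "wrist"; returns a dict with "pixels" (420x560x3 uint8, blue, green, red), "depth" (420x560 float32, mm along the optical axis (not along the pixel's ray), 0 where there is no reading), "fov_y" (degrees; the focal length in pixels is half the picture's height over the tangent of half this angle, whatever the lens; pixels are square), "cx", "cy" (the principal point, pixels), "k1" (the pictures are not rectified: a ray, as slopes to the right and down, at radius r is drawn at 1 + k1 r^2 times it, then the intrinsics apply), "extrinsics" (4x4, takes a point from world to camera coordinates); the wrist camera has in their place "tool_from_camera" (4x4, takes a point from camera to tool coordinates, whose origin is the TCP and whose axes are the flange's). Camera axes: x right, y up, looking along -z (the intrinsics and any distortion apply to the point x, -y, -z); pixel columns grow to the right and rows downward; lengths in mm; the calibration is good to about 2 mm. A picture is of the moment at which its call begins: read the wrist's pose just before it.
- order.close_job(): hands the job in; it is judged then, once.
Trained networks look in a picture, given as the dict that the camera call returned (one of the last four; its "shot" number tells which), for a name from the list of things; names that differ only in an ending like _2 or _b are one class to them, and where a whole thing is asked for, a point or a joint stands for the part that bears it (a point fixed in the world has none). Each returns a list of dicts, best first, with "conf" (0 to 1); they miss things now and then, are a little off and sometimes report something else, mostly with a low value. They report only what shows in the picture. A call takes as long as a camera call. They do not tell look-alikes from the thing itself.
- find_in(picture, label): "extent" ([left, top, right, bottom] in pixels, round what is visible of it).
- cut_out(picture, label): "region" (420x560 bool, what is visible of it) and "extent" ([left, top, right, bottom] in pixels, round what is visible of it).
- spot_point(picture, label): "xy" ([column, row] in pixels: a listed point, or the origin of a listed thing).
The state is a dict: "time_s": time; "joints": joint angles; "joint_vel": joint speeds; "joint_efforts": joint torques, N m; "eef_pos": TCP position; "tcp_rot": TCP orientation; "contact_force": force on the tool from outside, world axes, zero at the start; "torque": the same for the moment, N m; "opening": opening from 0.0 (shut) to 1.0 (fully open); "finger_force": force on a finger pad.
Only numpy, scipy, OpenCV 4.12 (cv2) and the standard library are available. Lean on these libraries where they do the work, as an engineer would, in place of code of your own. Each camera call takes 0.05 s, during which the arm holds its last target. There are 200 camera calls.

## Working session

There is one attempt and no reset: what is moved stays moved. The work goes in short steps, Python scripts to look and compute and a shell command to move; the robot and the scene stay as the last step left them, time stands still between calls to the robot, and variables do not carry over. Pictures are saved under pics/ and viewed, at most 10 in all, crops included, and the job is handed in when it is done.

```bash
ls; mkdir -p pics; cat > h.py <<'E'
import numpy as np, cv2
from rig import sensors, imaging, order, find_in, cut_out, spot_point
from scipy.spatial.transform import Rotation as R
def T_wc(im, st=None):
    if "extrinsics" in im: return np.linalg.inv(np.array(im["extrinsics"]))
    T=np.eye(4); T[:3,:3]=R.from_quat(st["tcp_rot"]).as_matrix(); T[:3,3]=st["eef_pos"]
    return T@np.array(im["tool_from_camera"])
def slopes(im,px):
    f=210/np.tan(np.radians(im["fov_y"])/2)
    d=(np.atleast_2d(np.array(px,float))-[im["cx"],im["cy"]])/f
    u=d.copy()
    for _ in range(30): u=d/(1+im["k1"]*(u**2).sum(1,keepdims=True))
    return u
def ray(im,px,st=None):
    T=T_wc(im,st); u=slopes(im,px)
    v=np.c_[u[:,0],-u[:,1],-np.ones(len(u))]
    return T[:3,3], v@T[:3,:3].T
def on_z(im,px,z,st=None):
    o,v=ray(im,px,st); return o+v*((z-o[2])/v[:,2])[:,None]
def on_plane(im,px,p,n,st=None):
    o,v=ray(im,px,st); return o+v*(((p-o)@n)/(v@n))[:,None]
def pts(im,px,st=None):
    px=np.atleast_2d(px); o,v=ray(im,px,st)
    d=im["depth"][np.round(px[:,1]).astype(int),np.round(px[:,0]).astype(int)]
    return o+v*d[:,None]
def proj(im,P,st=None):
    T=np.linalg.inv(T_wc(im,st)); c=np.atleast_2d(P)@T[:3,:3].T+T[:3,3]
    u=np.c_[c[:,0],-c[:,1]]/-c[:,2:]
    f=210/np.tan(np.radians(im["fov_y"])/2)
    return u*(1+im["k1"]*(u**2).sum(1,keepdims=True))*f+[im["cx"],im["cy"]]
E
python3 - <<'E'
from h import *
for n in("top","side"):
    im=imaging.get_image(n); cv2.imwrite(f"pics/{n}0.png",im["pixels"])
    print(n,im["fov_y"],im["k1"],T_wc(im)[:3,3].round())
    for l in("carrier","plain_plate","station"):
        for r in find_in(im,l)[:3]: print(l,np.round(r["extent"]),round(r["conf"],2))
    for l in("carrier","nest_seat","valve_axis","valve_tip","set_mark"):
        for r in spot_point(im,l)[:3]:
            print(l,np.round(r["xy"],1),round(r["conf"],2),pts(im,r["xy"]).round(1))
print(sensors.sense())
E
```

```text
pics
top 54.39670707973493 0.03704426168121092 [ 274.   30. 1145.]
carrier [164. 265. 212. 307.] 0.88
carrier [169. 210. 216. 248.] 0.86
carrier [ 85. 259. 136. 306.] 0.8
plain_plate [174. 149. 217. 178.] 0.59
plain_plate [384. 135. 386. 168.] 0.39
station [291. 113. 413. 187.] 0.63
carrier [185.8 282.5] 0.97 [[282.5 297.8   8.5]]
carrier [307.1 235.7] 0.94 [[400.6 -34.9  49.6]]
carrier [190.2 225.6] 0.88 [[433.  279.6  52.1]]
nest_seat [320.3 142. ] 0.95 [[647.8 -74.2  94.5]]
valve_axis [384.3 154.4] 0.96 [[ 594.5 -231.   143.5]]
valve_tip [382.9 168.9] 0.66 [[ 572.  -239.4   88.5]]
set_mark [377.7 133.8] 0.43 [[ 659.9 -223.9  116.3]]
side 42.92497563398306 -0.016652452659313373 [  377. -1147.  1220.]
carrier [205. 170. 232. 195.] 0.81
carrier [254. 170. 275. 194.] 0.57
carrier [242. 237. 287. 262.] 0.57
plain_plate [309. 168. 329. 191.] 0.65
plain_plate [291. 132. 309. 161.] 0.47
station [319. 215. 379. 320.] 0.6
station [326. 257. 358. 276.] 0.23
carrier [218.7 182. ] 0.97 [[271.1 279.1  20.5]]
carrier [267.  182.1] 0.86 [[437.7 268.   14.3]]
carrier [224.4 145.5] 0.81 [[293.5 492
[... 384 characters left out ...]
0.01271567,  1.59619611,  0.00562151,
        1.13429068, -0.08219042]), 'joint_vel': array([ 1.56613183e-05,  1.45050751e-03, -1.31162335e-03, -5.10566769e-04,
       -1.15885140e-03,  3.50378575e-04,  3.32795366e-04]), 'joint_efforts': array([ 3.84181803e-04, -6.00384450e+01,  6.81007504e-01, -2.99733138e+01,
        1.37794489e-02,  2.11654449e-03, -4.63608458e-06]), 'eef_pos': array([ 204.1897236 , -590.71329261,  231.29978114]), 'tcp_rot': array([ 9.86182089e-01,  1.65664984e-01, -1.15022931e-06,  2.23441913e-05]), 'contact_force': array([ 0.28016054, -0.11491094, -0.36264282]), 'torque': array([-0.02530358, -0.00400828,  0.00833285]), 'finger_force': 0.0, 'opening': 0.9990526059461096}
```

```bash
python3 - <<'E'
import cv2
a=cv2.imread("pics/top0.png"); cv2.imwrite("pics/top0b.png",cv2.resize(a[90:350,60:440],(800,547),interpolation=cv2.INTER_CUBIC))
a=cv2.imread("pics/side0.png"); cv2.imwrite("pics/side0b.png",cv2.resize(a[110:340,180:420],(626,600),interpolation=cv2.INTER_CUBIC))
E
```

```text
(no output)
```

View pics/top0b.png

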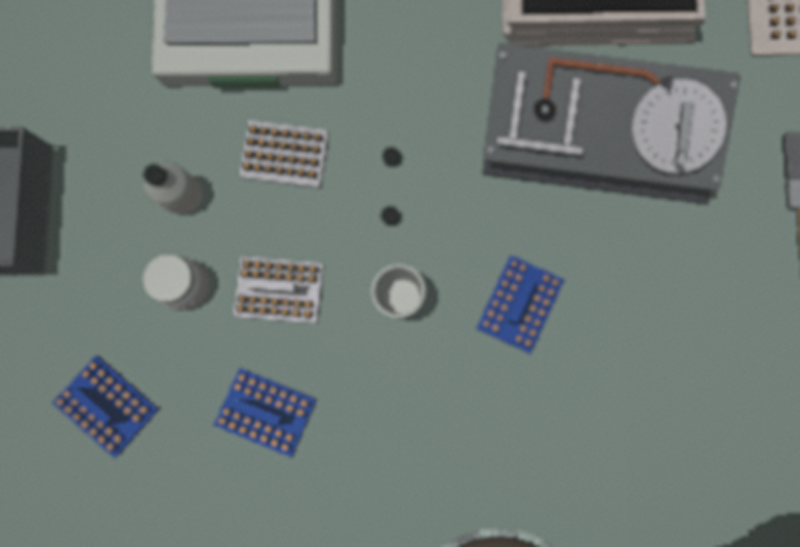

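View pics/side0b.png

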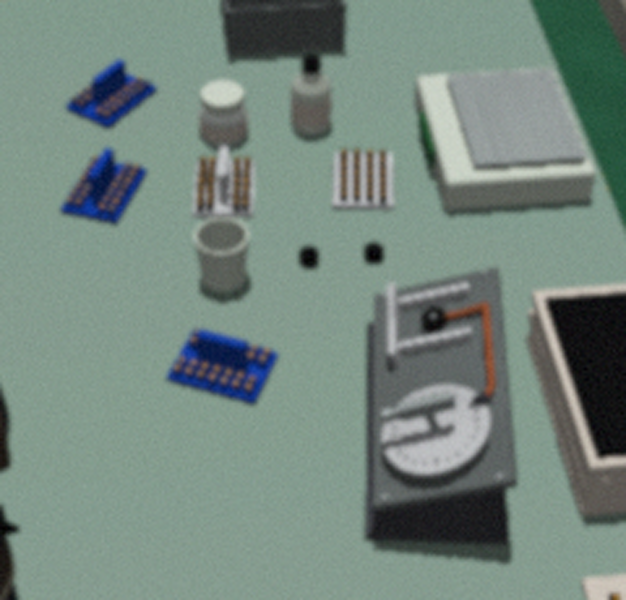

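```bash
cat >> h.py <<'E'
def plan(p,rot,st=None):
    "shift first (in present tool axes), then turn; in units of the rows"
    st=st or sensors.sense(); Q=R.from_quat(st["tcp_rot"])
    s=Q.inv().apply(np.array(p)-st["eef_pos"])/75; w=(Q.inv()*rot).as_rotvec()/(np.pi/2)
    print("t",round(st["time_s"],2),"SHIFT",s.round(3),"TURN",w.round(4),"| rows",np.round([np.linalg.norm(s)/.55,np.linalg.norm(w)/.079],1))
def down(yaw,pitch=0):
    "tool down, tool x at world yaw; pitch tilts about tool's own... world axis of station y"
    return R.from_euler("z",yaw)*R.from_euler("x",np.pi)
E
python3 - <<'E'
from h import *
im=imaging.get_image("wrist"); print(np.round(im["tool_from_camera"],3),im["fov_y"])
plan([530,-160,400],down(-0.1))
E
```

```text
[[-0.00000e+00  9.61000e-01  2.77000e-01  6.98080e+01]
 [ 1.00000e+00 -0.00000e+00  1.00000e-03  6.00000e-02]
 [ 1.00000e-03  2.77000e-01 -9.61000e-01 -1.43052e+02]
 [ 0.00000e+00  0.00000e+00  0.00000e+00  1.00000e+00]] 61.12719140919411
t 0.95 SHIFT [ 5.982 -4.009 -2.249] TURN [ 0.     -0.      0.2755] | rows [13.7  3.5]
```

```bash
python3 -m creep '[[0,0,0,0,0,-0.5,1],[0,0,0,0.4,-0.27,-0.25,1],[0,0,0,0.4,-0.27,-0.25,1],[0,0,0,0.4,-0.27,-0.25,1],[0,0,0,0.4,-0.27,-0.25,1],[0,0,0,0.4,-0.27,-0.25,1],[0,0,0,0.4,-0.27,-0.25,1],[0,0,0,0.4,-0.27,-0.25,1]]'
python3 -m creep '[[0,0,0,0.4,-0.27,0,1],[0,0,0,0.4,-0.27,0,1],[0,0,0,0.4,-0.27,0,1],[0,0,0,0.4,-0.27,0,1],[0,0,0.069,0.4,-0.27,0,1],[0,0,0.069,0.4,-0.27,0,1],[0,0,0.069,0.4,-0.27,0,1],[0,0,0.069,0.3,-0.2,0,1]]'
python3 -m creep '[[0,0,0,0,0,0,1],[0,0,0,0,0,0,1]]'
python3 - <<'E'
from h import *
plan([530,-160,400],down(-0.1))
st=sensors.sense();im=imaging.get_image("wrist"); cv2.imwrite("pics/w1.png",im["pixels"])
for l in("nest_seat","valve_axis","valve_tip","set_mark"):
    for r in spot_point(im,l)[:2]:
        print(l,np.round(r["xy"],1),round(r["conf"],2),pts(im,r["xy"],st).round(1))
np.savez("w1.npz",depth=im["depth"],pos=st["eef_pos"],rot=st["tcp_rot"])
E
```

```text
time_s: 1.62
eef_pos: [357.0, -386.5, 401.3]
tcp_rot: [0.986, 0.166, 0.0, 0.0]
contact_force: [-0.3, -0.6, 0.2]
opening: 0.999
finger_force: 0.0
time_s: 2.28
eef_pos: [541.2, -174.9, 400.5]
tcp_rot: [0.999, -0.052, 0.001, -0.0]
contact_force: [0.8, -0.4, 0.1]
opening: 0.997
finger_force: 0.0
time_s: 2.45
eef_pos: [540.4, -176.8, 399.5]
tcp_rot: [0.999, -0.048, -0.0, -0.0]
contact_force: [0.3, -0.2, 0.2]
opening: 1.003
finger_force: 0.0
t 2.45 SHIFT [-0.16  -0.209 -0.007] TURN [-0.0003  0.0005  0.0021] | rows [0.5 0. ]
nest_seat [181.5  88.9] 0.68 [[646.9 -67.5  95.7]]
valve_axis [327.1 109.8] 0.92 [[ 605.2 -234.3  146.7]]
valve_tip [327.5 146.5] 0.65 [[ 563.8 -234.2  129.9]]
set_mark [312.5  72.8] 0.56 [[ 647.5 -224.6  114.5]]
```

View pics/w1.png

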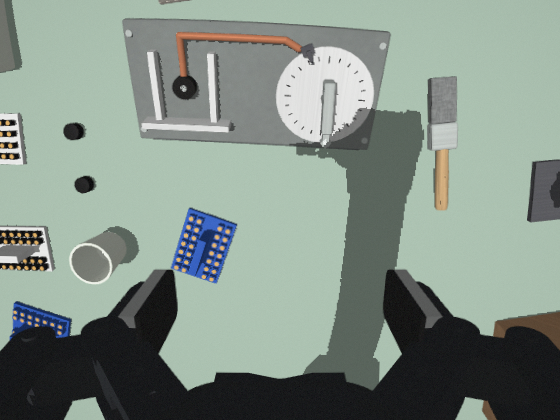

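```bash
cat > fit.py <<'E'
from h import *
def fit(im,st,verbose=1):
    px=im["pixels"].astype(int); jj,ii=np.mgrid[0:420,0:560]
    P=pts(im,np.c_[ii.ravel(),jj.ravel()],st).reshape(420,560,3)
    g=(abs(px[...,2]-px[...,0])<14)&(abs(px[...,1]-px[...,0])<14)
    reg=(P[...,0]>500)&(P[...,0]<760)&(P[...,1]>-340)&(P[...,1]<60)&(P[...,2]>45)&(P[...,2]<180)&(im["depth"]>0)
    A=P[reg&g&(px.mean(2)<135)&(px.mean(2)>50)]
    n0=np.array([-np.sin(.35),0,np.cos(.35)]); c=np.median(A@n0)
    for k in range(15):
        n=n0; m=abs(A@n-c)<(25 if k<5 else 4); B=A[m]; c0=B.mean(0)
        n0=np.linalg.svd(B-c0,full_matrices=0)[2][2]; n0*=np.sign(n0[2]); c=c0@n0
    yaw=np.arctan2(-n0[1],-n0[0])
    W=P[reg&(px.min(2)>150)]; return n0,c,yaw,W,P,B
E
python3 - <<'E'
from fit import *
st=sensors.sense();im=imaging.get_image("wrist")
n,c,yaw,W,P,B=fit(im,st)
print("n",n.round(4),"tilt",np.arccos(n[2]),"yaw",yaw,len(B), "plane z at centre",)
h=W@n-c; print(np.histogram(h,bins=np.arange(-3,45,3)))
R0=W[(h>9)&(h<28)&(W[:,1]>-150)]
hh=R0@n-c
for lo,hi,name in((10,18,"rails"),(20,28,"lip")):
    q=R0[(hh>lo)&(hh<hi)]; print(name,len(q),q.mean(0).round(1),q.min(0).round(1),q.max(0).round(1))
# yaw by rails: project in frame
def frame(yaw):
    y=np.array([-np.sin(yaw),np.cos(yaw),0]); y-=n*(n@y); y/=np.linalg.norm(y); return np.cross(y,n),y
q=R0[(hh>10)&(hh<18)]
x,y=frame(-.1); u,v=q@x,q@y; m=np.median(v); mid=(v.max()+v.min())/2
for s in(v>mid,v<mid):
    p=np.polyfit(u[s],v[s],1); print("rail slope",p, "n",s.sum(),"v mean",v[s].mean(),"u",np.percentile(u[s],[2,98]))
l=R0[(hh>20)&(hh<28)];p=np.polyfit(l@y,l@x,1);print("lip slope",p,"u",np.percentile(l@x,[3,97]),"v",np.percentile(l@y,[1,99]))
D=W[(h>17)&(h<24)&(W[:,1]<-150)]
print("dial h",np.median(D@n-c))
E
```

```text
n [-0.3372  0.0508  0.9401] tilt 0.3479557148177202 yaw -0.1496030192574022 13660 plane z at centre
(array([  66,  150,   13,    2,   23,  801,  146, 5108, 1171,  221,    0,
          0,    1,    0,    0]), array([-3,  0,  3,  6,  9, 12, 15, 18, 21, 24, 27, 30, 33, 36, 39, 42]))
rails 935 [647.4 -71.5  98.8] [ 599.6 -116.4   80.6] [691.4 -25.6 113.9]
lip 545 [601.5 -63.4  92.3] [ 590.2 -117.3   88.4] [612.5  -7.9  95. ]
rail slope [-1.31706724e-02  3.90452245e+01] n 456 v mean 30.511543307365354 u [605.55997626 687.49891318]
rail slope [-0.0612086   1.85640825] n 479 v mean -37.574213405617975 u [602.03407652 684.72680751]
lip slope [4.63458314e-02 6.00150672e+02] u [595.16417653 605.03924686] v [-54.44187085  53.16243177]
dial h 20.092248728117717
```

```bash
python3 - <<'E'
from fit import *
st=sensors.sense();im=imaging.get_image("wrist")
n,c,yaw,W,P,B=fit(im,st)
yaw=-.145; n=R.from_euler("z",yaw).apply([-np.sin(.349),0,np.cos(.349)]); c=np.median(B@n)
y=np.array([-np.sin(yaw),np.cos(yaw),0]); x=np.cross(y,n)
h=W@n-c; u=W@x; v=W@y; L=v>v.min()+ (v.max()-v.min())*.5
pc=lambda a:np.percentile(a,[1,3,50,97,99]).round(1)
r=L&(h>11)&(h<17); l=L&(h>20.5)&(h<28)
mid=(v[r].max()+v[r].min())/2
print("rails h",np.median(h[r]),"u",pc(u[r]),"vL",pc(v[r&(v>mid)]),"vR",pc(v[r&(v<mid)]))
print("lip h",np.median(h[l]),"u",pc(u[l]),"v",pc(v[l]))
# dial
d=(~L)&(h>16)&(h<24); du,dv=u[d],v[d]
H=cv2.convexHull(np.c_[du,dv].astype(np.float32)); (cu,cv_),rad=cv2.minEnclosingCircle(H)
hp=H[:,0]; A=np.c_[2*hp,np.ones(len(hp))]; s=np.linalg.lstsq(A,(hp**2).sum(1),rcond=None)[0]
print("dial mec",cu,cv_,rad,"ls",s[:2],np.sqrt(s[2]+s[0]**2+s[1]**2))
pos=lambda u,v,h:x*u+y*v+n*(c+h)
print("c",c,"axis",pos(s[0],s[1],56).round(1))
for nm in("valve_axis","valve_tip"):
    q=spot_point(im,nm)[0]; o=on_plane(im,q["xy"],n*(c+56),n,st)[0]; print(nm,o.round(1),"uv",o@x,o@y)
q=spot_point(im,"set_mark")[0]; o=on_plane(im,q["xy"],n*(c+56),n,st)[0]; a=o@x-s[0],o@y-s[1]; print("mark at56",a,np.hypot(*a),np.mod(np.arctan2(a[1],a[0])-np.pi,2*np.pi))
# dark tab
px=im["pixels"]; hh=P@n-c; uu=P@x-s[0]; vv=P@y-s[1]; rr=np.hypot(uu,vv)
m=(px.max(2)<110)&(rr>44)&(rr<64)&(hh>15)&(hh<36)&(im["depth"]>0)
jj,ii=np.nonzero(m); ang=np.mod(np.arctan2(vv[m],uu[m])-np.pi,2*np.pi)
print("tab px",len(ii)); print(np.c_[ii,jj,ang.round(2),rr[m].round(),hh[m].round(),px[m].max(1)][::max(1,len(ii)//40)])
cv2.imwrite("pics/w2b.png",cv2.resize(im["pixels"][30:170,260:400],(600,600),interpolation=cv2.INTER_CUBIC))
E
```

```text
rails h 13.857189670374638 u [602.6 603.2 645.9 684.5 686.4] vL [24.1 33.1 59.2 63.1 63.3] vR [-21.3 -14.5 -10.7  -6.6  -0.9]
lip h 23.717376315978747 u [594.8 595.2 599.5 603.  603.3] v [-29.2 -27.1  25.4  76.   78. ]
dial mec 643.9117431640625 -145.3986053466797 58.409366607666016 ls [ 644.54722662 -144.57170541] 57.38474246715871
c -143.55591752542978 axis [ 608.1 -234.9  138.1]
valve_axis [ 605.  -235.8  137.1] uv 641.4400748237842 -145.93001507888098
valve_tip [ 562.1 -235.   121.6] uv 596.1300729661573 -151.34075148552492
mark at56 (np.float64(37.94402633511629), np.float64(17.597333020257793)) 41.82601181018642 3.5758392174258136
tab px 220
[[307.    42.     3.48  63.    22.   100.  ]
 [308.    43.     3.47  62.    24.    97.  ]
 [306.    44.     3.51  62.    24.    89.  ]
 [302.    45.     3.58  63.    24.    91.  ]
 [307.    45.     3.49  60.    23.    92.  ]
 [300.    46.     3.62  63.    25.    94.  ]
 [305.    46.     3.53  60.    24.    91.  ]
 [297.    47.     3.67  63.    26.    77.  ]
 [302.    47.     3.59  61.    24.    90.  ]
 [307.    47.     3.5   59.    23.    9
[... 836 characters left out ...]
53  52.    31.    90.  ]
 [305.    56.     3.59  52.    31.    96.  ]
 [306.    57.     3.58  50.    30.    94.  ]
 [306.    58.     3.59  49.    30.    95.  ]
 [305.    59.     3.63  47.    21.    92.  ]
 [336.    59.     2.85  45.    20.    73.  ]
 [305.    61.     3.65  45.    21.    57.  ]
 [352.    71.     2.32  45.    20.    82.  ]
 [359.    89.     1.8   46.    20.   109.  ]
 [356.   108.     1.29  46.    20.    93.  ]
 [363.   116.     1.18  59.    20.    99.  ]
 [292.   121.     5.52  46.    20.    72.  ]
 [345.   125.     0.77  49.    21.    89.  ]
 [354.   127.     0.89  59.    20.   100.  ]
 [349.   131.     0.75  59.    20.   108.  ]
 [341.   136.     0.56  59.    21.    93.  ]]
```

View pics/w2b.png

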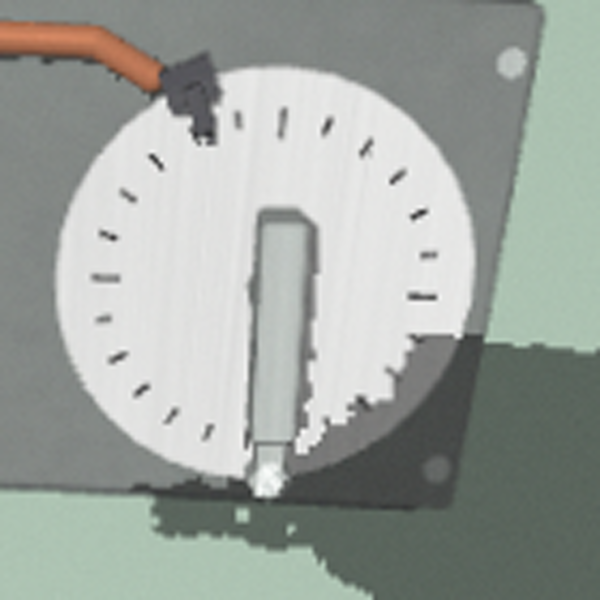

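```bash
python3 - <<'E'
from h import *
st=sensors.sense(); print(st["joints"].round(3), st["time_s"])
plan([433,280,330],down(np.pi/2)); plan([433,280,330],down(-np.pi/2))
E
```

```text
[ 0.467  0.239 -0.296  1.454  0.07   1.459 -1.5  ] 2.95
t 2.95 SHIFT [-2.03  -5.941  0.935] TURN [ 3.0000e-04 -1.0000e-04 -1.0645e+00] | rows [11.5 13.5]
t 2.95 SHIFT [-2.03  -5.941  0.935] TURN [-0.000e+00 -3.000e-04  9.355e-01] | rows [11.5 11.8]
```

```bash
python3 -m creep '[[0,0,0,-0.18,-0.52,0,1],[0,0,0,-0.18,-0.52,0,1],[0,0,0,-0.18,-0.52,0,1],[0,0,0,-0.18,-0.52,0,1],[0,0,0,-0.18,-0.52,0,1],[0,0,0,-0.18,-0.52,0,1],[0,0,0,-0.18,-0.52,0,1],[0,0,0,-0.18,-0.52,0,1]]'
python3 -m creep '[[0,0,0,-0.18,-0.52,0.2,1],[0,0,0,-0.18,-0.52,0.2,1],[0,0,0,-0.18,-0.52,0.2,1],[0,0,-0.076,0,0,0.1,1],[0,0,-0.076,0,0,0.1,1],[0,0,-0.076,0,0,0.1,1],[0,0,-0.076,0,0,0,1],[0,0,-0.076,0,0,0,1]]'
python3 -m creep '[[0,0,-0.076,0,0,0,1],[0,0,-0.076,0,0,0,1],[0,0,-0.076,0,0,0,1],[0,0,-0.076,0,0,0,1],[0,0,-0.076,0,0,0,1],[0,0,-0.076,0,0,0,1],[0,0,-0.076,0,0,0,1],[0,0,-0.076,0,0,0,1]]'
python3 -m creep '[[0,0,-0.076,0,0,0,1],[0,0,0,0,0,0,1]]'
python3 - <<'E'
from h import *
plan([433,280,330],down(np.pi/2))
st=sensors.sense();im=imaging.get_image("wrist"); cv2.imwrite("pics/w3.png",im["pixels"])
for r in spot_point(im,"carrier")[:3]: print(np.round(r["xy"],1),round(r["conf"],2),on_z(im,r["xy"],0,st).round(1))
# bright points with fin height
px=im["pixels"]; jj,ii=np.mgrid[0:420,0:560]; P=pts(im,np.c_[ii.ravel(),jj.ravel()],st).reshape(420,560,3)
near=(im["depth"]>0)&(np.hypot(P[...,0]-433,P[...,1]-280)<80)
F=P[near&(P[...,2]>46)&(P[...,2]<58)]; print("fin",len(F),F.mean(0),np.percentile(F,[1,99],axis=0).round(1))
if len(F)>20:
    (cx,cy),(a,b),t=cv2.minAreaRect(F[:,:2].astype(np.float32)); print(cx,cy,a,b,t)
    d=np.linalg.svd(F[:,:2]-F[:,:2].mean(0),full_matrices=0)[2][0]; print("fin dir yaw",np.arctan2(d[1],d[0]))
Q=P[near&(P[...,2]>4)&(P[...,2]<24)]; r=cv2.minAreaRect(Q[:,:2].astype(np.float32)); print("plate",len(Q),r)
E
```

```text
time_s: 3.62
eef_pos: [462.6, 144.7, 400.4]
tcp_rot: [0.999, -0.05, 0.001, 0.0]
contact_force: [1.0, 0.7, 0.0]
opening: 1.003
finger_force: 0.0
time_s: 4.28
eef_pos: [436.2, 257.2, 334.4]
tcp_rot: [0.969, 0.249, -0.0, 0.0]
contact_force: [0.1, -0.2, 0.7]
opening: 0.999
finger_force: 0.0
time_s: 4.95
eef_pos: [436.5, 257.2, 335.0]
tcp_rot: [0.746, 0.666, 0.0, 0.0]
contact_force: [0.4, 0.4, -0.3]
opening: 1.003
finger_force: 0.0
time_s: 5.12
eef_pos: [436.5, 257.1, 334.9]
tcp_rot: [0.705, 0.709, 0.0, 0.0]
contact_force: [0.1, 0.0, 0.1]
opening: 1.0
finger_force: 0.0
t 5.12 SHIFT [ 0.305 -0.046  0.065] TURN [0.0001 0.     0.0031] | rows [0.6 0. ]
[277.6 142.2] 0.93 [[432.9 285.9   0. ]]
[260.  349.3] 0.75 [[405.7 -39.5  -0. ]]
[160.3 130.2] 0.73 [[276.5 302.1   0. ]]
fin 513 [433.44407467 285.09489012  53.44629646] [[425.4 255.9  51.4]
 [440.7 313.9  55.5]]
433.3983459472656 284.4339599609375 59.428497314453125 12.047167778015137 84.24005126953125
fin dir yaw -1.6724876581598005
plate 4596 ((433.3860168457031, 284.7390441894531), (109.90299224853516, 80.52976989746094), 84.27986907958984)
```

View pics/w3.png

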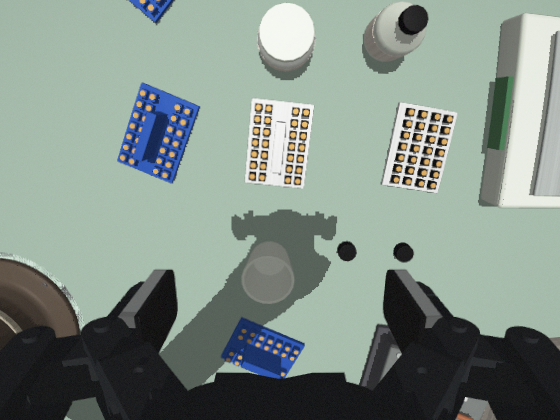

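```bash
python3 - <<'E'
from h import *
plan([433.4,284.8,25],down(1.470))
E
```

```text
t 5.22 SHIFT [ 0.369 -0.044  4.132] TURN [0.     0.     0.0612] | rows [7.5 0.8]
```

```bash
python3 -m creep '[[0,0,0,0.369,-0.044,0.332,1],[0,0,0.061,0,0,0,1],[0,0,0,0,0,0.5,1],[0,0,0,0,0,0.5,1],[0,0,0,0,0,0.5,1],[0,0,0,0,0,0.5,1],[0,0,0,0,0,0.5,1],[0,0,0,0,0,0.3,1]]'
python3 - <<'E'
from h import *
plan([433.4,284.8,25],down(1.470))
E
python3 -m creep '[[0,0,0,0,0,0.3,1],[0,0,0,0,0,0.3,1],[0,0,0,0,0,0.3,1],[0,0,0,0,0,0.3,1],[0,0,0,0,0,0.2,1],[0,0,0,0,0,0.1,1],[0,0,0,0,0,0,1],[0,0,0,0,0,0,1]]'
python3 - <<'E'
from h import *
plan([433.4,284.8,25],down(1.470))
E
```

```text
time_s: 5.88
eef_pos: [431.9, 283.7, 96.5]
tcp_rot: [0.742, 0.671, -0.002, -0.0]
contact_force: [0.4, -0.2, 0.5]
opening: 0.998
finger_force: 0.0
t 5.88 SHIFT [0.019 0.021 0.953] TURN [-0.0018  0.0015  0.0003] | rows [1.7 0. ]
time_s: 6.55
eef_pos: [433.4, 285.3, -12.2]
tcp_rot: [0.741, 0.671, 0.0, 0.0]
contact_force: [0.7, -0.4, -0.1]
opening: 1.0
finger_force: 0.0
t 6.55 SHIFT [-0.006  0.001 -0.496] TURN [0.0004 0.0001 0.0014] | rows [0.9 0. ]
```

I overshot the descent by 0.5 units. There was no contact, because the open fingers stand 13 mm back. I'm going back up before closing.

```bash
python3 -m creep '[[0,0,0,0,0,-0.25,1],[0,0,0,0,0,-0.246,1],[0,0,0,0,0,0,1]]'
python3 - <<'E'
from h import *
plan([433.4,284.8,25],down(1.470))
E
```

```text
time_s: 6.8
eef_pos: [434.8, 286.4, 27.7]
tcp_rot: [0.741, 0.671, 0.002, 0.0]
contact_force: [0.9, 1.0, 0.3]
opening: 1.001
finger_force: 0.0
t 6.8 SHIFT [-0.023 -0.016  0.035] TURN [ 0.0023 -0.0018  0.0016] | rows [0.1 0. ]
```

```bash
python3 -m creep '[[0,0,0,0,0,0,0],[0,0,0,0,0,0,0],[0,0,0,0,0,0,0],[0,0,0,0,0,0,0],[0,0,0,0,0,0,0],[0,0,0,0,0,0,0],[0,0,0,0,0,0,0],[0,0,0,0,0,0,0]]' 60
```

```text
time_s: 7.47
eef_pos: [433.1, 285.0, 24.4]
tcp_rot: [0.74, 0.672, -0.0, -0.0]
contact_force: [1.3, 0.9, -0.7]
opening: 0.129
finger_force: 58.8
```

```bash
cat >> h.py <<'E'
_a=lambda yaw:(R.from_euler("z",yaw).apply([np.cos(.349),0,np.sin(.349)]),np.array([-np.sin(yaw),np.cos(yaw),0]),R.from_euler("z",yaw).apply([-np.sin(.349),0,np.cos(.349)]))
_x,_y,_n=_a(-.145); C0=-143.556
SEAT=_x*643.6+_y*24.4+_n*(C0+14); AXIS=_x*643.9-_y*145.4+_n*(C0+56)
XS,YS,NS=_a(-.148)
RP=R.from_matrix(np.c_[YS,XS,-NS])
def place(dx,dz,grip=24.4,dy=0):
    return SEAT+XS*dx+YS*dy+NS*(dz+grip)
E
python3 -m creep '[[0,0,0,0,0,-0.15,0],[0,0,0,0,0,-0.5,0],[0,0,0,0,0,-0.5,0],[0,0,0,0,0,-0.5,0],[0,0,0,0,0,-0.5,0],[0,0,0,0,0,-0.5,0],[0,0,0,0,0,-0.15,0],[0,0,0,0,0,0,0]]'
python3 - <<'E'
from h import *
print(SEAT,AXIS)
plan(place(4,60),RP)
E
```

```text
time_s: 8.13
eef_pos: [434.1, 286.1, 238.2]
tcp_rot: [0.74, 0.672, 0.003, 0.001]
contact_force: [0.5, 0.2, -3.7]
opening: 0.127
finger_force: 59.5
[645.81727248 -69.64658466  98.33860356] [ 607.34988572 -235.63018602  137.90922696]
t 8.13 SHIFT [-4.436  2.927  0.79 ] TURN [-0.219  -0.0077  0.0324] | rows [9.8 2.8]
```

```bash
python3 -m creep '[[0,0,0,-0.2,0.13,0,0],[0,0,0,-0.42,0.28,0,0],[0,0,0,-0.42,0.28,0,0],[0,0,0,-0.42,0.28,0,0],[0,0,0,-0.42,0.28,0,0],[0,0,0,-0.42,0.28,0,0],[0,0,0,-0.42,0.28,0,0],[0,0,0,-0.42,0.28,0,0]]'
python3 -m creep '[[0,0,0,-0.42,0.28,0,0],[0,0,0,-0.42,0.28,0,0],[0,0,0,-0.27,0.17,0,0],[-0.055,-0.002,0.008,-0.1,0.08,0,0],[-0.055,-0.002,0.008,0,0,0,0],[-0.055,-0.002,0.008,0,0,0,0],[-0.055,-0.002,0.008,0,0,0,0],[0,0,0,0,0,0,0]]'
python3 -m creep '[[0,0,0,0,0,0,0],[0,0,0,0,0,0,0]]'
python3 - <<'E'
from h import *
plan(place(4,10),RP)
E
```

```text
time_s: 8.8
eef_pos: [565.8, 33.4, 232.2]
tcp_rot: [0.74, 0.672, -0.002, -0.001]
contact_force: [0.7, 0.2, -1.9]
opening: 0.132
finger_force: 59.3
time_s: 9.47
eef_pos: [613.4, -60.1, 230.5]
tcp_rot: [0.746, 0.644, 0.109, 0.13]
contact_force: [-1.4, 0.3, -3.9]
opening: 0.13
finger_force: 59.9
time_s: 9.63
eef_pos: [618.2, -60.9, 233.8]
tcp_rot: [0.746, 0.644, 0.11, 0.13]
contact_force: [0.5, 0.1, -2.5]
opening: 0.133
finger_force: 59.9
t 9.63 SHIFT [-0.056 -0.197  1.371] TURN [-0.004   0.0022  0.0012] | rows [2.5 0.1]
```

```bash
python3 -m creep '[[-0.004,0.002,0.001,0,0,0,0],[0,0,0,-0.055,-0.2,0.15,0],[0,0,0,0,0,0.3,0],[0,0,0,0,0,0.3,0],[0,0,0,0,0,0.3,0],[0,0,0,0,0,0.2,0],[0,0,0,0,0,0.12,0],[0,0,0,0,0,0,0]]'
python3 -m creep '[[0,0,0,0,0,0,0],[0,0,0,0,0,0,0]]'
python3 - <<'E'
from h import *
plan(place(4,0),RP); st=sensors.sense(); print(st["contact_force"])
im=imaging.get_image("wrist"); cv2.imwrite("pics/w4.png",im["pixels"])
E
```

```text
time_s: 10.3
eef_pos: [638.8, -67.8, 130.5]
tcp_rot: [0.746, 0.643, 0.113, 0.131]
contact_force: [0.3, 0.2, -3.1]
opening: 0.133
finger_force: 59.8
time_s: 10.47
eef_pos: [639.5, -67.6, 133.9]
tcp_rot: [0.746, 0.643, 0.115, 0.133]
contact_force: [-0.3, -0.0, -2.9]
opening: 0.129
finger_force: 59.8
t 10.47 SHIFT [-0.015 -0.028  0.15 ] TURN [ 0.0026 -0.0001  0.0002] | rows [0.3 0. ]
[-0.27116362 -0.03241158 -2.89968104]
```

View pics/w4.png

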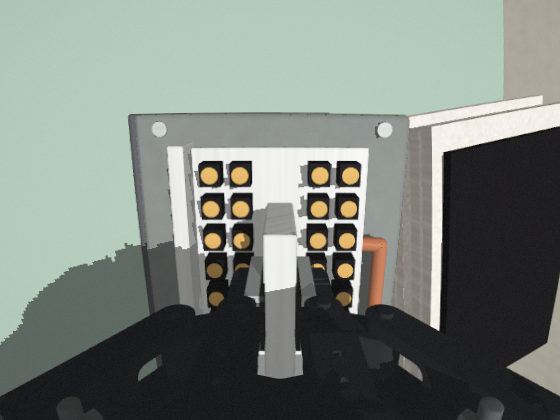

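```bash
python3 -m creep '[[0.002,0,0,-0.015,-0.02,0.04,0],[0,0,0,0,0,0.04,0],[0,0,0,0,0,0.03,0],[0,0,0,0,0,0,0]]'
python3 -m creep '[[0,0,0,0,0,0.015,0],[0,0,0,0,0,0,0],[0,0,0,0,0,0,0]]'
python3 -m creep '[[0,0,0,0,0,0.015,0],[0,0,0,0,0,0,0],[0,0,0,0,0,0,0]]'
python3 - <<'E'
from h import *
plan(place(4,0),RP); st=sensors.sense(); print(st["contact_force"]@np.c_[XS,YS,NS])
E
```

```text
time_s: 10.85
eef_pos: [640.0, -69.4, 124.5]
tcp_rot: [0.746, 0.643, 0.113, 0.131]
contact_force: [0.5, 0.2, -2.6]
opening: 0.13
finger_force: 59.9
time_s: 11.1
eef_pos: [640.5, -69.1, 123.7]
tcp_rot: [0.746, 0.643, 0.113, 0.132]
contact_force: [1.1, 0.9, -3.1]
opening: 0.127
finger_force: 59.9
time_s: 11.35
eef_pos: [640.9, -69.3, 122.6]
tcp_rot: [0.746, 0.643, 0.113, 0.132]
contact_force: [0.1, -0.4, -3.8]
opening: 0.126
finger_force: 59.9
t 11.35 SHIFT [0.005 0.004 0.001] TURN [-0.0001  0.0001  0.0001] | rows [0. 0.]
[-1.15678231 -0.41550836 -3.63396716]
```

```bash
for i in 1; do :; done
python3 -m creep '[[0,0,0,0,0,0.01,0],[0,0,0,0,0,0,0],[0,0,0,0,0,0,0]]' | sed -n '2p;4p'
python3 -m creep '[[0,0,0,0,0,0.01,0],[0,0,0,0,0,0,0],[0,0,0,0,0,0,0]]' | sed -n '2p;4p'
python3 - <<'E'
from h import *
plan(place(4,0),RP); st=sensors.sense(); print(st["contact_force"]@np.c_[XS,YS,NS])
E
```

```text
eef_pos: [641.2, -69.3, 122.0]
contact_force: [-0.1, 0.0, -3.7]
eef_pos: [641.2, -69.3, 121.8]
contact_force: [-6.1, 0.2, 4.0]
t 11.85 SHIFT [ 0.004  0.004 -0.01 ] TURN [0.0001 0.0004 0.0002] | rows [0. 0.]
[-4.30787056 -0.67602684  5.81503454]
```

```bash
python3 -m creep '[[0,0,0,0,-0.015,-0.005,0],[0,0,0,0,-0.015,0,0],[0,0,0,0,0,0,0]]' | sed -n '2p;4p'
python3 - <<'E'
from h import *
plan(place(0,0),RP); st=sensors.sense(); print(st["contact_force"]@np.c_[XS,YS,NS])
E
python3 -m creep '[[0,0,0,0,-0.015,0,0],[0,0,0,0,0,0,0],[0,0,0,0,0,0,0]]' | sed -n '2p;4p'
python3 - <<'E'
from h import *
plan(place(0,0),RP); st=sensors.sense(); print(st["contact_force"]@np.c_[XS,YS,NS])
E
```

```text
eef_pos: [639.5, -68.9, 121.2]
contact_force: [-1.7, 0.2, 1.5]
t 12.1 SHIFT [ 0.003 -0.024 -0.01 ] TURN [0.0006 0.     0.0003] | rows [0. 0.]
[-1.10166464 -0.09208197  1.96215133]
eef_pos: [638.6, -68.8, 120.9]
contact_force: [0.7, 0.2, 2.8]
t 12.35 SHIFT [ 0.004 -0.012 -0.01 ] TURN [0.0006 0.     0.0002] | rows [0. 0.]
[1.58076845 0.29770411 2.39014692]
```

```bash
for s in "" ; do :; done
python3 -m creep '[[0,0,0,0,-0.012,0,0],[0,0,0,0,0,0,0],[0,0,0,0,0,0,0]]' | sed -n '2p;4p'
python3 -m creep '[[0,0,0,0,-0.012,0,0],[0,0,0,0,0,0,0],[0,0,0,0,0,0,0]]' | sed -n '2p;4p'
python3 - <<'E'
from h import *
plan(place(0,0),RP); st=sensors.sense(); print(st["contact_force"]@np.c_[XS,YS,NS])
E
```

```text
eef_pos: [637.8, -68.7, 120.6]
contact_force: [0.5, 0.0, 4.7]
eef_pos: [637.4, -68.8, 120.5]
contact_force: [4.2, -2.0, 2.8]
t 12.85 SHIFT [ 0.005  0.005 -0.01 ] TURN [ 0.0012 -0.0001 -0.0001] | rows [0. 0.]
[ 5.19914264 -1.38504242  1.13727862]
```

```bash
python3 -m creep '[[0,0,0,0,-0.006,0,0],[0,0,0,0,0,0,0.3],[0,0,0,0,0,0,0.5],[0,0,0,0,0,0,0.5],[0,0,0,0,0,0,0.5]]'
python3 -m creep '[[0,0,0,0,0,-0.05,0.6],[0,0,0,0,0,-0.2,0.6],[0,0,0,0,0,-0.4,0.6],[0,0,0,0,0,-0.5,0.6],[0,0,0,0,0,-0.5,1],[0,0,0,0,0,-0.5,1],[0,0,0,0,0,-0.5,1],[0,0,0,0,0,0,1]]'
python3 - <<'E'
from fit import *
plan(AXIS+NS*120,R.from_matrix(np.c_[XS,-YS,-NS]))
st=sensors.sense();im=imaging.get_image("wrist"); cv2.imwrite("pics/w5.png",im["pixels"])
print(st["joints"].round(2))
q=pts(im,np.stack(np.meshgrid(np.arange(560),np.arange(420)),-1).reshape(-1,2),st)
c=(q-SEAT)@np.c_[XS,YS,NS]; ok=im["depth"].ravel()>0
f=c[ok&(abs(c[:,0])<50)&(abs(c[:,1])<70)&(c[:,2]>46)&(c[:,2]<60)]
print("fin",len(f),f.mean(0)); 
if len(f): print(cv2.minAreaRect(f[:,:2].astype(np.float32)))
p=c[ok&(abs(c[:,0])<60)&(abs(c[:,1])<75)&(c[:,2]>5)&(c[:,2]<22)]; print(np.percentile(p,[1,99],axis=0).round(1))
E
```

```text
time_s: 13.27
eef_pos: [635.1, -68.3, 118.8]
tcp_rot: [0.746, 0.643, 0.113, 0.131]
contact_force: [0.4, -0.1, 0.1]
opening: 0.502
finger_force: 0.0
time_s: 13.93
eef_pos: [570.0, -57.0, 314.0]
tcp_rot: [0.745, 0.643, 0.116, 0.135]
contact_force: [1.2, 0.1, 0.4]
opening: 0.997
finger_force: 0.0
t 13.93 SHIFT [-2.281 -0.023  0.897] TURN [ 0.0052 -0.0041  1.0013] | rows [ 4.5 12.7]
[ 0.7   0.12 -0.77  1.87  0.21  0.84 -0.32]
fin 813 [-1.11411547  0.93090649 52.62671736]
((-1.196225643157959, -0.808990478515625), (11.961014747619629, 58.81239700317383), 0.07457523792982101)
[[-48.1 -54.1   6.1]
 [ 38.   52.9  19.5]]
```

View pics/w5.png

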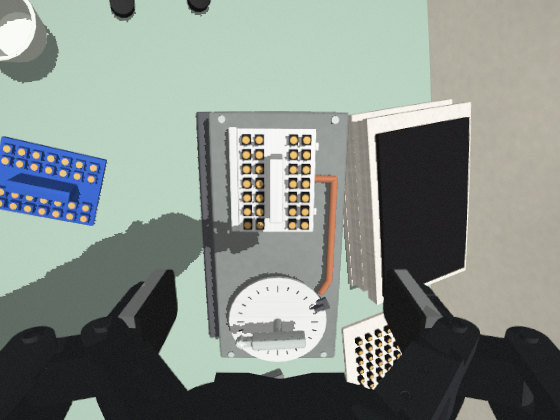

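```bash
python3 - <<'E'
from h import *
st=sensors.sense();im=imaging.get_image("wrist"); px=im["pixels"]
q=pts(im,np.stack(np.meshgrid(np.arange(560),np.arange(420)),-1).reshape(-1,2),st)
c=(q-AXIS)@np.c_[XS,YS,NS]; r=np.hypot(c[:,0],c[:,1]); ang=np.mod(np.arctan2(c[:,1],c[:,0])-np.pi,2*np.pi)
m=(im["depth"].ravel()>0)&(r>45)&(r<66)&(c[:,2]>-31)&(c[:,2]<-21)&(px.max(2).ravel()<120)
t=c[m]; print(len(t),t.mean(0),np.median(ang[m]),np.percentile(r[m],[2,98]),np.percentile(t[:,2],[5,50,95]))
d=np.linalg.svd(t[:,:2]-t[:,:2].mean(0),full_matrices=0)[2][0]; print("axis dir",np.mod(np.arctan2(d[1],d[0]),np.pi)+0, cv2.minAreaRect(t[:,:2].astype(np.float32)))
for n in("valve_axis","valve_tip","set_mark"):
    for s in spot_point(im,n)[:1]:
        o=(on_plane(im,s["xy"],AXIS,NS,st)[0]-AXIS)@np.c_[XS,YS,NS]; print(n,round(s["conf"],2),o.round(1),np.mod(np.arctan2(o[1],o[0])-np.pi,2*np.pi).round(3))
# handle top
h=c[(im["depth"].ravel()>0)&(r<50)&(c[:,2]>5)&(c[:,2]<14)]; print("handle",len(h),h.mean(0) if len(h) else 0, cv2.minAreaRect(h[:,:2].astype(np.float32)))
cv2.imwrite("pics/w6.png",cv2.resize(px[265:365,215:345],(780,600),interpolation=cv2.INTER_CUBIC))
E
```

```text
68 [ 48.66283154  24.15114317 -27.6671908 ] 3.6077852905348244 [47.26280651 62.31500696] [-30.8896541  -27.13805051 -24.88859065]
axis dir 0.4311738234283822 ((48.955848693847656, 24.21895408630371), (15.037520408630371, 12.89742660522461), 22.782594680786133)
valve_axis 0.62 [-0.1 -3.2 -0. ] 1.529
valve_tip 0.85 [-43.1  -6.7   0. ] 0.153
handle 610 [-2.39998389  1.55207793  8.28422852] ((-7.993034362792969, 0.21894359588623047), (75.12165069580078, 12.225531578063965), 3.629225254058838)
```

View pics/w6.png

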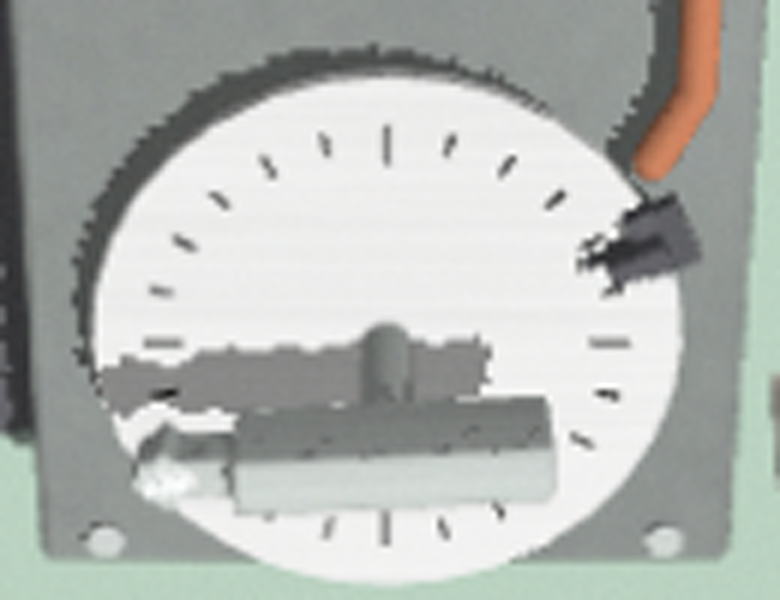

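```bash
python3 -m creep '[[0,0,0,-0.45,0,0,1],[0,0,0,-0.45,0,0,1],[0,0,0,-0.45,0,0,1],[0,0,0,-0.45,0,0,1],[0,0,0.077,-0.4,-0.02,0,1],[0,0,0.077,0,0,0,1],[0,0,0.077,0,0,0,1],[0,0,0.077,0,0,0,1]]'
python3 -m creep '[[0,0,0.077,0,0,0.1,1],[0,0,0.077,0,0,0.1,1],[0,0,0.077,0,0,0.1,1],[0,0,0.077,0,0,0.1,1],[0,0,0.077,0,0,0.1,1],[0,0,0.077,0,0,0.1,1],[0,0,0.077,0,0,0.1,1],[0,0,0.077,0,0,0.1,1]]'
python3 -m creep '[[0,0,0.05,0,0,0,1],[0,0,0,0,0,0,1],[0,0,0,0,0,0,1]]'
cat >> h.py <<'E'
RV=lambda q:R.from_matrix(np.c_[XS*np.cos(q)+YS*np.sin(q),XS*np.sin(q)-YS*np.cos(q),-NS])
def valve_meas(st,im):
    q=pts(im,np.stack(np.meshgrid(np.arange(560),np.arange(420)),-1).reshape(-1,2),st)
    c=(q-AXIS)@np.c_[XS,YS,NS]; r=np.hypot(c[:,0],c[:,1]); ang=np.mod(np.arctan2(c[:,1],c[:,0])-np.pi,2*np.pi)
    ok=(im["depth"].ravel()>0); h=c[ok&(r<50)&(c[:,2]>5)&(c[:,2]<14)]
    print("handle",len(h),cv2.minAreaRect(h[:,:2].astype(np.float32)))
    m=ok&(r>46)&(r<65)&(c[:,2]>-29)&(c[:,2]<-22)&(im["pixels"].max(2).ravel()<120)
    if m.sum()>4: print("tab",m.sum(),c[m].mean(0),np.percentile(ang[m],[5,50,95]).round(3))
    d=c[ok&(r<62)&(c[:,2]>-39)&(c[:,2]<-33)&(im["pixels"].min(2).ravel()>130)]
    print("dial",cv2.minEnclosingCircle(d[:,:2].astype(np.float32)),np.median(d[:,2]))
    for n in("valve_axis","valve_tip","set_mark"):
        for s in spot_point(im,n)[:1]:
            o=(on_plane(im,s["xy"],AXIS,NS,st)[0]-AXIS)@np.c_[XS,YS,NS]; print(n,round(s["conf"],2),o.round(1),np.mod(np.arctan2(o[1],o[0])-np.pi,2*np.pi).round(3))
E
python3 - <<'E'
from h import *
plan(AXIS-NS*12,RV(.05))
st=sensors.sense(); print(st["joints"].round(2)); valve_meas(st,imaging.get_image("wrist"))
E
```

```text
time_s: 14.85
eef_pos: [542.4, -222.1, 303.7]
tcp_rot: [0.88, 0.442, 0.141, 0.098]
contact_force: [-0.8, -0.2, 0.3]
opening: 1.001
finger_force: 0.0
time_s: 15.52
eef_pos: [563.0, -224.1, 247.0]
tcp_rot: [0.985, -0.017, 0.17, 0.022]
contact_force: [0.5, -0.4, 0.8]
opening: 0.998
finger_force: 0.0
time_s: 15.77
eef_pos: [563.2, -224.0, 248.0]
tcp_rot: [0.984, -0.051, 0.172, 0.016]
contact_force: [-0.1, -0.1, 0.3]
opening: 1.0
finger_force: 0.0
t 15.77 SHIFT [0.069 0.072 1.746] TURN [-0.0007  0.0016 -0.0037] | rows [3.2 0.1]
[ 0.72  0.22 -0.45  1.89  0.06  0.71 -1.42]
handle 1323 ((-8.116809844970703, -0.09846782684326172), (75.27935791015625, 11.378936767578125), 3.0583577156066895)
tab 92 [ 48.09487121  22.61209991 -25.82968754] [3.541 3.58  3.623]
dial ((-0.31999534368515015, -0.007943634875118732), 58.113372802734375) -35.75868865935698
valve_axis 0.55 [ 0.3 -0.9 -0. ] 1.903
valve_tip 0.91 [-47.   -4.3  -0. ] 0.091
set_mark 0.77 [37.3 20.2 -0. ] 3.637
```

```bash
python3 -m creep '[[0,0,-0.004,0.069,0.072,0.2,1],[0,0,0,0,0,0.4,1],[0,0,0,0,0,0.4,1],[0,0,0,0,0,0.35,1],[0,0,0,0,0,0.25,1],[0,0,0,0,0,0.13,1],[0,0,0,0,0,0,1],[0,0,0,0,0,0,1]]'
python3 - <<'E'
from h import *
plan(AXIS-NS*12,RV(.05))
E
```

```text
time_s: 16.63
eef_pos: [611.6, -236.9, 129.7]
tcp_rot: [0.984, -0.049, 0.173, 0.017]
contact_force: [-0.0, 0.1, 0.3]
opening: 0.999
finger_force: 0.0
t 16.63 SHIFT [-0.018 -0.009  0.037] TURN [-0.      0.0002 -0.0014] | rows [0.1 0. ]
```

```bash
python3 -m creep '[[0,0,0,0,0,0,0],[0,0,0,0,0,0,0],[0,0,0,0,0,0,0],[0,0,0,0,0,0,0],[0,0,0,0,0,0,0],[0,0,0,0,0,0,0],[0,0,0,0,0,0,0],[0,0,0,0,0,0,0]]' 40
python3 - <<'E'
from h import *
plan(AXIS-NS*12,RV(3.58))
E
```

```text
time_s: 17.3
eef_pos: [611.7, -236.2, 130.1]
tcp_rot: [0.984, -0.049, 0.173, 0.017]
contact_force: [-2.3, 2.2, 5.5]
opening: 0.132
finger_force: 40.4
t 17.3 SHIFT [-0.019  0.     0.042] TURN [-2.0000e-04  2.0000e-04  1.7515e+00] | rows [ 0.1 22.2]
```

```bash
python3 -m creep '[[0,0,0,-0.018,0,0,0],[0,0,-0.03,0,0,0,0],[0,0,-0.05,0,0,0,0],[0,0,-0.05,0,0,0,0],[0,0,-0.05,0,0,0,0],[0,0,-0.05,0,0,0,0],[0,0,-0.05,0,0,0,0],[0,0,-0.05,0,0,0,0]]'
python3 - <<'E'
from h import *
plan(AXIS-NS*9,RV(3.58)); s=sensors.sense();print(s["joints"].round(2),s["torque"])
E
```

```text
time_s: 17.97
eef_pos: [611.6, -235.6, 130.0]
tcp_rot: [0.963, 0.207, 0.164, 0.061]
contact_force: [0.0, 4.2, 3.8]
opening: 0.128
finger_force: 40.1
t 17.97 SHIFT [-0.018 -0.002  0.002] TURN [ 2.5000e-03  2.0000e-04 -1.9158e+00] | rows [ 0.  24.3]
[ 0.72  0.46 -0.5   1.91  0.34  0.5  -1.12] [ 0.77373822 -0.08865439  0.17932037]
```

```bash
python3 -m creep '[[0,0,-0.06,0,0,0,0],[0,0,-0.06,0,0,0,0],[0,0,-0.06,0,0,0,0],[0,0,-0.06,0,0,0,0],[0,0,-0.06,0,0,0,0],[0,0,-0.06,0,0,0,0],[0,0,-0.06,0,0,0,0],[0,0,-0.06,0,0,0,0]]'
python3 - <<'E'
from h import *
plan(AXIS-NS*9,RV(3.58)); s=sensors.sense();print(s["joints"].round(2),s["torque"])
E
python3 -m creep '[[0,0,-0.06,0,0,0,0],[0,0,-0.06,0,0,0,0],[0,0,-0.06,0,0,0,0],[0,0,-0.06,0,0,0,0],[0,0,-0.06,0,0,0,0],[0,0,-0.06,0,0,0,0],[0,0,-0.06,0,0,0,0],[0,0,-0.06,0,0,0,0]]'
python3 - <<'E'
from h import *
plan(AXIS-NS*9,RV(3.58)); s=sensors.sense();print(s["joints"].round(2),s["torque"])
E
```

```text
time_s: 18.63
eef_pos: [611.1, -235.1, 129.8]
tcp_rot: [0.819, 0.547, 0.13, 0.117]
contact_force: [-3.3, 5.0, 5.1]
opening: 0.13
finger_force: 40.4
t 18.63 SHIFT [-0.016 -0.005  0.002] TURN [ 1.6000e-03  1.0000e-04 -1.4352e+00] | rows [ 0.  18.2]
[ 0.85  0.5  -0.69  1.9   0.52  0.54 -0.52] [1.01821974 0.30040576 0.24873614]
time_s: 19.3
eef_pos: [610.3, -235.1, 129.5]
tcp_rot: [0.56, 0.81, 0.077, 0.156]
contact_force: [-5.1, 5.9, 6.5]
opening: 0.131
finger_force: 40.8
t 19.3 SHIFT [-0.013 -0.005  0.002] TURN [ 8.000e-04 -3.000e-04 -9.552e-01] | rows [ 0.  12.1]
[ 0.98  0.56 -0.87  1.89  0.7   0.6   0.1 ] [1.03604067 0.77705788 0.2237806 ]
```

```bash
python3 -m creep '[[0,0,-0.06,0,0,0,0],[0,0,-0.06,0,0,0,0],[0,0,-0.06,0,0,0,0],[0,0,-0.06,0,0,0,0],[0,0,-0.06,0,0,0,0],[0,0,-0.06,0,0,0,0],[0,0,-0.06,0,0,0,0],[0,0,-0.06,0,0,0,0]]'
python3 - <<'E'
from h import *
plan(AXIS-NS*9,RV(3.58)); s=sensors.sense();print(s["joints"].round(2),s["torque"])
E
```

```text
time_s: 19.97
eef_pos: [609.8, -235.6, 129.4]
tcp_rot: [0.223, 0.959, 0.014, 0.173]
contact_force: [-7.6, 3.6, 9.0]
opening: 0.13
finger_force: 41.0
t 19.97 SHIFT [-0.01  -0.002  0.002] TURN [ 3.000e-04 -6.000e-04 -4.755e-01] | rows [0. 6.]
[ 1.08  0.64 -1.03  1.89  0.86  0.69  0.73] [0.89927362 1.13293185 0.17956274]
```

```bash
python3 -m creep '[[0,0,-0.06,0,0,0,0],[0,0,-0.06,0,0,0,0],[0,0,-0.06,0,0,0,0],[0,0,-0.06,0,0,0,0],[0,0,-0.06,0,0,0,0],[0,0,-0.06,0,0,0,0],[0,0,-0.06,0,0,0,0],[0,0,-0.055,0,0,0,0]]'
python3 -m creep '[[0,0,0,0,0,0,0],[0,0,0,0,0,0,0.4],[0,0,0,0,0,0,0.6],[0,0,0,0,0,0,1],[0,0,0,0,0,0,1],[0,0,0,0,0,0,1]]'
python3 - <<'E'
from h import *
plan(AXIS-NS*9,RV(3.58)); s=sensors.sense();print(s["joints"].round(2),s["torque"])
E
python3 -m creep '[[0,0,0,0,0,-0.1,1],[0,0,0,0,0,-0.3,1],[0,0,0,0,0,-0.4,1],[0,0,0,0,0,-0.5,1],[0,0,0,0,0,-0.5,1],[0,0,0,0,0,-0.4,1],[0,0,0,0,0,0,1],[0,0,0,0,0,0,1]]'
python3 - <<'E'
from h import *
st=sensors.sense(); im=imaging.get_image("wrist"); print(st["joints"].round(2)); valve_meas(st,im)
cv2.imwrite("pics/w7.png",im["pixels"])
E
```

```text
time_s: 20.63
eef_pos: [609.7, -236.3, 129.4]
tcp_rot: [-0.142, 0.975, -0.05, 0.166]
contact_force: [-7.4, 2.3, 9.0]
opening: 0.13
finger_force: 41.1
time_s: 21.13
eef_pos: [610.2, -237.0, 128.9]
tcp_rot: [-0.139, 0.975, -0.05, 0.166]
contact_force: [0.2, -1.1, -0.4]
opening: 0.834
finger_force: 0.0
t 21.13 SHIFT [-0.008  0.01  -0.007] TURN [-0.0001 -0.0002 -0.0042] | rows [0.  0.1]
[ 1.15  0.72 -1.17  1.88  0.99  0.78  1.38] [ 0.06466815  0.37588899 -0.02950782]
time_s: 21.8
eef_pos: [554.7, -228.9, 286.2]
tcp_rot: [-0.139, 0.975, -0.051, 0.167]
contact_force: [-0.7, -0.3, -0.7]
opening: 0.999
finger_force: 0.0
[ 1.43  0.5  -1.44  1.83  0.65  0.95  1.65]
handle 1012 ((6.776737213134766, 2.4977359771728516), (74.74391174316406, 11.25831127166748), 25.138731002807617)
dial ((-0.32983583211898804, -0.4363746643066406), 58.02322769165039) -35.77436220366712
valve_axis 0.66 [ 1.6 -0.4  0. ] 2.894
valve_tip 0.71 [42.2 20.3  0. ] 3.591
set_mark 0.54 [44.4 16.8  0. ] 3.503
```

View pics/w7.png

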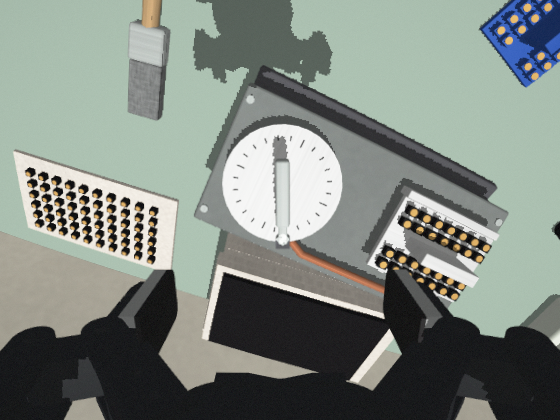

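```bash
python3 - <<'E'
from h import *
st=sensors.sense()
for n in("wrist","top"):
    im=imaging.get_image(n)
    q=pts(im,np.stack(np.meshgrid(np.arange(560),np.arange(420)),-1).reshape(-1,2),st)
    c=(q-SEAT)@np.c_[XS,YS,NS]; ok=im["depth"].ravel()>0
    f=c[ok&(abs(c[:,0])<50)&(abs(c[:,1])<45)&(c[:,2]>46)&(c[:,2]<60)]
    print(n,"fin",len(f),f.mean(0),cv2.minAreaRect(f[:,:2].astype(np.float32)))
    br=im["pixels"].min(2).ravel()>120
    for lo,hi in((6,9),(9.2,13)):
        p=c[ok&br&(c[:,0]>-60)&(c[:,0]<60)&(abs(c[:,1])<50)&(c[:,2]>lo)&(c[:,2]<hi)]
        if len(p): print(lo,len(p),np.histogram(p[:,0],bins=np.arange(-52,-28,2))[0],np.percentile(p[:,0],[1,99]).round(1))
print(st["contact_force"],st["finger_force"])
E
```

```text
wrist fin 856 [-1.51766033 -3.44435439 52.33738822] ((-1.0547747611999512, -1.7008075714111328), (60.768760681152344, 12.68730640411377), 89.4686050415039)
6 1533 [  0  17  18  24  16  74 170 136  36   0   0] [-48.1  38.5]
9.2 657 [  0  47 154 154 146  81   4   3   4   0   0] [-48.6  24. ]
top fin 109 [-1.24075756  1.24784656 52.53806068] ((-1.295987606048584, 1.2737503051757812), (58.10616683959961, 11.689400672912598), 89.08919525146484)
6 283 [ 0  0 14 12 11 13 18 15  2  0  1] [-47.8  40.3]
9.2 154 [ 0  3 12 13 15 12  5  4  1  4  0] [-48.2  40.4]
[ 0.16113751  0.42139522 -0.59175689] 0.0
```

```bash
python3 -c "
from rig import order; print(order.close_job())"
```

```text
the job is handed in; nothing more can be done
None
```

I set the carrier flat on the nest rails against the lip, let go, and only then turned the valve to about 3.58 rad; I put the set-point tab at 3.55–3.58 rad. The job is handed in and no verdict came back. The tab was hidden under the pointer in the last picture, so I did not check again that it had not shifted.

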